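# Load the board test station

## Robot

A 6-joint arm with a two-finger parallel gripper is mounted at the origin on the work surface. World frame = base frame: x ahead of the robot, y to its left, z up, the work surface at z = 0. Lengths are in mm, angles in rad, forces in N, time in s.
With the tool pointing down it reaches from about 275 to 750 mm from the base axis. Payload 10.2 kg.
Tool frame: the origin (TCP) lies midway between the tips of the shut fingers; the grasp point (between the pads) lies 19 mm behind it; z points along the fingers, y is the line along which they close (so a half turn about z gives the same grasp; the last joint's range is limited). The gripper opens to 85 mm and grips with 20 to 120 N. Pads are 22 mm wide; open, the fingers measure 114 mm over their backs; the gripper's body (76 mm by 85 mm) begins 54 mm behind the grasp point. The pads swing forward as they close: fully open they stand 13 mm farther back than shut.
Start: joints at [0.898, 0.313, 1.498, -0, 1.331, -0.223], TCP at [228.275, 472.781, 231.294] pointing down, gripper open.
Joint ranges: [-2.94, 2.94], [-0.97, 2.17], [0.19, 2.56], [-1.23, 4.37], [0.02, 3.11], [-2.88, 2.88]. Speed limits (rad/s): [2.39, 2.39, 3.01, 3.14, 3.14, 3.14].

## Interface

Orientations are given as a unit quaternion [w, x, y, z].
In Python, from rig import ctrl gives the robot as it stands.
- The arm moves only by the tool send_rows, never from a script. Its argument "targets" is a list of rows, each an object with "offset": the shift along the world's x, y, z in cm, a list of three; "spin": the turn about the world's z in rad. A call has 1 to 8 rows; each row is the pose to reach, as a shift and turn from the pose commanded when the call began; what a row does not reach only later rows make up. A row lasts 1/12 s, in which the tool goes at most 41.7 mm and 7.16 degrees, less where a joint would pass 70% of its speed; a pose out of reach is approached as far as the arm can. A call with a gripper value outside its range is refused whole. "grip" is the opening, from 0 (shut) to 1 (fully open), set as the call begins (left out, the last holds). The fingers move at their own pace and stop on an object; "squeeze" is the grip in N (left out, the last holds). Time passes only in rows, so rows that repeat a pose let the fingers close. It gives the time, the measured TCP pose, the force, the opening and the grip force at its end, in the units of the state.
- ctrl.sense(): the state, without advancing time (a new reading comes with each control period).
- ctrl.capture(name): name is "side" or "top" or "wrist"; returns (picture, depth): 480x640x3 uint8, red, green, blue; 480x640 float32, mm along the optical axis (not along the pixel's ray), 0 where there is no reading.
- ctrl.calibration(name): a dict with "fx", "fy", "cx", "cy" (pixels), "k1" (the pictures are not rectified: a ray, as slopes to the right and down, at radius r is drawn at 1 + k1 r^2 times it, then the intrinsics apply), "view" (4x4, takes a point from world to camera coordinates); the wrist camera has in their place "mount" (4x4, takes a point from camera to tool coordinates, whose origin is the TCP and whose axes are the flange's). Camera axes: x right, y down, z forward; pixel columns grow to the right and rows downward; lengths in mm; the calibration is good to about 2 mm. A picture is of the moment at which its call begins: read the wrist's pose just before it. calibration takes no time and is no camera call.
- ctrl.finish_job(): hands the job in; it is judged then, once.
Trained networks look in the newest picture that a camera, given by its name, has taken for a name from the list of things; names that differ only in an ending like _2 or _b are one class to them, and where a whole thing is asked for, a point or a joint stands for the part that bears it (a point fixed in the world has none). Each returns a list of dicts, best first, with "conf" (0 to 1); they miss things now and then, are a little off and sometimes report something else, mostly with a low value. They report only what shows in the picture. A call takes as long as a camera call. They do not tell look-alikes from the thing itself.
- ctrl.search_frame(camera, query): "box" ([left, top, right, bottom] in pixels, round what is visible of it).
- ctrl.place_of(camera, query): "uv" ([column, row] in pixels: a listed point, or the origin of a listed thing).
The state is a dict: "time_s": time; "joints": joint angles; "dq": joint speeds; "tau": joint torques, N m; "eef_pos": TCP position; "ee_rot": TCP orientation; "force": force on the tool from outside, world axes, zero at the start; "wrist_torque": the same for the moment, N m; "grip_width": opening from 0.0 (shut) to 1.0 (fully open); "grip_force": force on a finger pad.
Only numpy, scipy, OpenCV 4.12 (cv2) and the standard library are available. Lean on these libraries where they do the work, as an engineer would, in place of code of your own. Each camera call takes 0.05 s, during which the arm holds its last target. There are 200 camera calls.

## Task

Load the test station: take the yellow-lidded parts box off the bed, keeping it upright, and stack it squarely on the red-lidded box with its feet down in the lid's corner recesses. While the black board carrier is still turned well away from the probe block, push its slot fully onto the pivot pin, then swing it round the pin until its gold-contact edge lies flush against both stops of the block; it must not touch the block while its slot is off the pin. Leave the red box, the I/O module, the power supply, the transmitter and the screwdriver where they are.

Things in the scene. Friction and masses are not known exactly. Their poses are not given: they have to be found in the camera images.
- station: Fixed aluminium test-station bed on the bench, 300 x 295 x 8 mm, carrying the pivot pin and the probe block. Origin on the pin axis at bench level (underside of the bed), z up; the bed's top is at z 8 mm and it spans x -200 to +100, y -215 to +80 mm. The carrier is loaded pointing along -y, with the probe block on its +x side.
- pin (a point): Steel pivot pin, 10 mm diameter, standing 22 mm above the bed with a bevelled top; this point is on its axis at the bed's top surface. Axes as station.
- probe_block: Fixed black block, 30 (x) x 86 (y) x 34 mm (38 with its grey cover), standing on the bed; origin at the middle of the foot of its face, 53 mm in x and -95 mm in y from the pin, axes as station. Its face looks to -x, with a row of brass probes between two hard steel stops that stand 3 mm out of it, 5 mm above the bed.
- stop_near_pin (a point): Centre of the face of the hard stop nearer the pin: 50 mm in station x and -62 mm in station y from the pin axis.
- stop_far (a point): Centre of the face of the other hard stop: 50 mm in station x and -128 mm in station y from the pin axis.
- carrier: Loose black flat board carrier, 180 x 100 x 10 mm, 0.3 kg, green circuit board set in its top. Origin: underside, on the pin's axis when the slot is fully on the pin; x runs along its length away from the slot, z up. It spans x -42 to +138, y -50 to +50 mm. Gold contacts on the +y long edge. Loaded, its x points along station -y, its y along station +x. Pushing takes 2 to 10 N; friction 0.6.
- yellow_box: Loose white lidded parts box with a yellow lid, lid latched shut, 94 (x) x 62 (y) x 42 mm high, about 0.16 kg, standing upright on the bed, in the way of the carrier's swing. Origin at the centre of its underside (bottom of the feet), z up. Straight sides. Four round corner feet, 4 mm high, 9 mm diameter tapering to 6 mm at the bottom, centred 37.5 mm in x and 21.5 mm in y from the middle.
- red_box: The same box with a red lid, 0.26 kg, on the bench beside the bed; origin at the centre of its underside, x along its 94 mm length, z up. Lid top at 42 mm; its four corners have recesses 13 x 13 mm, 4 mm deep (floor at 38 mm), outer lip 3 mm, centred 37.5 mm in x and 21.5 mm in y from the middle. A box stacked on it stands either way round, its origin 38 mm above this one's.
- io_module: Bystander: blue I/O module with green terminal strips at both ends, 116 (x) x 92 (y) x 34 mm, loose on the bench; origin at the centre of its underside.
- power_supply: Bystander: silver slotted power supply, 99 (x) x 82 (y) x 30 mm, loose on the bench; origin at the centre of its underside.
- transmitter: Bystander: pressure transmitter with a grey flange block and a round blue housing with a display, 116 (x) x 116 (y) x 190 mm tall, 2.6 kg, loose on the bench; origin at the centre of its underside.
- screwdriver: Bystander: screwdriver with an orange handle, 160 mm long, lying along its x axis on the bench just before the bed, about 25 mm high.
- slot_mouth (a point): Middle of the mouth of the carrier's slot, on its x = -42 mm end, mid thickness; axes as carrier. The slot runs straight along +x: a funnel 45 mm wide at the mouth narrows evenly to 13 mm wide at x -12 mm, then parallel to its flat bottom at x +5 mm (carrier frame).
Mind the look-alikes: they are no part of the job. Leave any turquoise or white look-alike of the carrier alone.

How it is judged (in metres and radians):
On the way:
1. the carrier's slot is on the pivot pin (within 5 mm of fully seated) while the carrier is still turned at least 0.3 rad away from its loaded heading (horizontal distance between carrier and pin below 0.005 m and angle between the x axis of carrier and the y axis of station, either way round above 0.3 rad), for 0.1 s.
At the end, for the whole second after the job is handed in: Carrier flat on the bed, slot within 5 mm of fully on the pin, length within 0.035 rad of the line of the stops; yellow box upright and square (0.08 rad) on the red one, feet in the recesses (38 mm above it, within 5 mm); all at rest, red box and bystanders not shifted (horizontal distance between carrier and pin below 0.005 m and angle between the x axis of carrier and the y axis of station, either way round below 0.035 rad and z of carrier in the frame of station below 0.011 m and angle between carrier's own z axis and vertical below 0.03 rad and z of yellow_box in the frame of red_box between 0.036 and 0.0395 m and horizontal distance between yellow_box and red_box below 0.005 m and angle between the x axis of yellow_box and the x axis of red_box, either way round below 0.08 rad and angle between yellow_box's own z axis and vertical below 0.04 rad and linear speed of each of yellow_box, carrier below 0.01 m/s); the robot touches nothing.
It fails at once if the carrier touches the probe block while its slot is off the pivot pin (more than 10 mm) (contact force between carrier and probe_block above 0.3 N and horizontal distance between carrier and pin above 0.01 m).
It fails at once if the yellow-lidded box is tipped more than 0.5 rad (angle between yellow_box's own z axis and vertical above 0.5 rad).
It fails at once if the red-lidded box is shifted more than 15 mm (distance of red_box from where it was at the start of the episode above 0.015 m).
It fails at once if a bystander is shifted more than 15 mm (distance of any of io_module, power_supply, transmitter, screwdriver from where it was at the start of the episode above 0.015 m).
It also fails if it takes over 67 s, if anything falls off the work surface, if the arm or the gripper's body presses on something with over 40 N, if the wrist force passes 120 N, or if a joint passes its speed limit or range.

## Working session

There is one attempt and no reset: what is moved stays moved. The work goes in short steps, Python scripts to look and compute and a tool call to move; the robot and the scene stay as the last step left them, time stands still between calls to the robot, and variables do not carry over. Pictures are saved under pics/ and viewed, at most 10 in all, crops included, and the job is handed in when it is done.

Besides the shell and the picture viewer there is one more tool, called after ">>>" as name(argument=value, ...), one argument or row to a line, values as JSON. send_rows: Moves the arm, as the interface text tells. Its arguments: {"type":"object","properties":{"targets":{"type":"array"},"grip":{"type":"number"},"squeeze":{"type":"number"}},"required":["targets"]}

```bash
mkdir -p pics; ls; cat > h.py <<'E'
import numpy as np, cv2, json
from scipy.spatial.transform import Rotation as R
from rig import ctrl
def T_cam(name, s=None):
    c=ctrl.calibration(name)
    if 'view' in c: return c, np.linalg.inv(np.array(c['view']))
    s=s or ctrl.sense()
    T=np.eye(4); q=s['ee_rot']; T[:3,:3]=R.from_quat([q[1],q[2],q[3],q[0]]).as_matrix(); T[:3,3]=s['eef_pos']
    return c, T@np.array(c['mount'])
def slopes(c,uv):
    uv=np.atleast_2d(np.array(uv,float)); K=np.array([[c['fx'],0,c['cx']],[0,c['fy'],c['cy']],[0,0,1]])
    return cv2.undistortPoints(uv[:,None],K,np.array([c['k1'],0,0,0.]))[:,0]
def at_z(c,T,uv,z):
    s=slopes(c,uv); d=np.c_[s,np.ones(len(s))]@T[:3,:3].T; o=T[:3,3]
    return o+d*((z-o[2])/d[:,2])[:,None]
def cloud(c,T,depth):
    v,u=np.mgrid[0:480,0:640]; s=slopes(c,np.c_[u.ravel(),v.ravel()])
    d=depth.ravel()[:,None]; p=np.c_[s*d,d]@T[:3,:3].T+T[:3,3]
    return p.reshape(480,640,3)
E
python3 - <<'E'
from h import *
for n in ['top','side']:
    im,d=ctrl.capture(n); cv2.imwrite(f'pics/{n}0.png',im[:,:,::-1]); np.savez(f'{n}0.npz',im=im,d=d)
    c,T=T_cam(n); P=cloud(c,T,d); print(n,T[:3,3].round(),c['fx'],c['k1'])
    if n=='top':
      for q in ['station','pin','carrier','slot_mouth','yellow_box','red_box','io_module','power_supply','transmitter','screwdriver','stop_far','stop_near_pin','probe_block']:
        for r in ctrl.place_of(n,q)[:3]:
            u,v=r['uv']; p=P[int(np.clip(v,0,479)),int(np.clip(u,0,639))]
            print(q,round(r['conf'],2),np.round([u,v]),p.round(), at_z(c,T,[u,v],8)[0].round())
E
```

```text
pics
top [ 283.  -43. 1267.] 568.1701254694875 -0.15025736966699516
station 0.65 [256. 188.] [642. 137.  27.] [646. 138.   8.]
station 0.19 [173. 180.] [627. 293. 153.] [670. 335.   8.]
pin 0.97 [256. 188.] [645. 135.  25.] [647. 137.   8.]
carrier 0.96 [271. 203.] [611. 101.  17.] [612. 101.   8.]
carrier 0.78 [178. 368.] [240. 307.   0.] [239. 305.   8.]
carrier 0.66 [514. 184.] [ 658. -466.   -1.] [ 653. -464.    8.]
slot_mouth 0.89 [259. 191.] [641. 133.   5.] [639. 130.   8.]
slot_mouth 0.88 [525. 196.] [ 627. -491.   -3.] [ 623. -488.    8.]
slot_mouth 0.59 [327. 179.] [656. -28.  52.] [668. -28.   8.]
yellow_box 0.56 [328. 178.] [658. -28.  51.] [670. -29.   8.]
red_box 0.98 [472. 252.] [ 488. -344.   40.] [ 492. -353.    8.]
red_box 0.74 [327. 180.] [ 283.  -43. 1267.] [665. -27.   8.]
io_module 0.61 [148. 280.] [432. 375.  27.] [434. 380.   8.]
power_supply 0.2 [473. 254.] [ 486. -348.   39.] [ 490. -356.    8.]
transmitter 0.85 [174. 179.] [628. 292. 150.] [672. 332.   8.]
screwdriver 0.93 [328. 291.] [409. -28.  26.] [408. -29.   8.]
stop_far 0.69 [306. 154.] [725.  21.  17.] [728.  21.   8.]
stop_near_pin 0.95 [275. 164.] [709.  94.   3.] [705.  93.   8.]
probe_block 0.91 [291. 160.] [715.  57.   4.] [714.  56.   8.]
side [  259. -1031.  1150.] 606.4507528459549 -0.16197578561417117
```

View pics/top0.png

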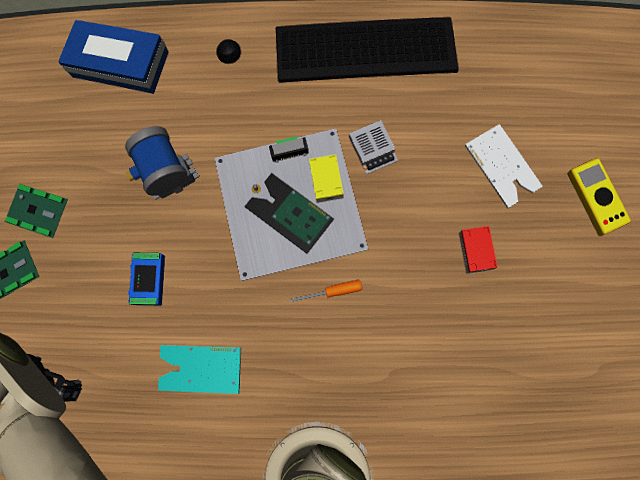

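View pics/side0.png

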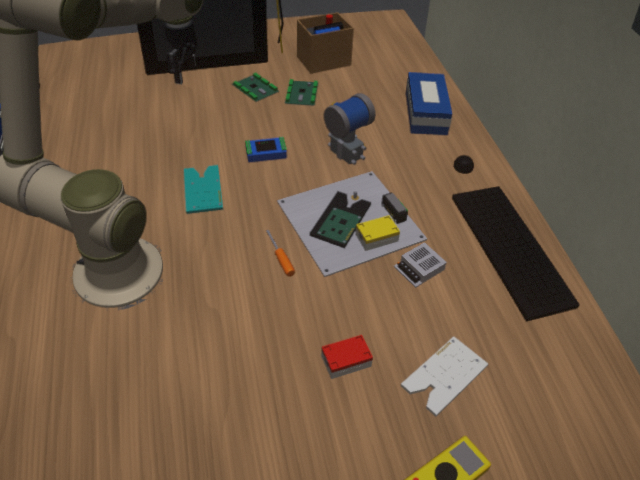

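The top view shows the bed with the pin at (256,188), the black carrier pointing lower right from it with its slot mouth near the pin, the block at (290,150), and the yellow box at (327,177). The red box is at (478,249). The turquoise and white look-alikes lie well off the bed, and the side view agrees with this.

```bash
cat >> h.py <<'E'
def rect(c,T,mask,z,mina=60):
    n,l,st,ce=cv2.connectedComponentsWithStats(mask.astype(np.uint8)); out=[]
    for i in np.argsort(-st[1:,4])[:3]+1:
        if st[i,4]<mina: continue
        ct=max(cv2.findContours((l==i).astype(np.uint8),cv2.RETR_EXTERNAL,cv2.CHAIN_APPROX_NONE)[0],key=len)[:,0]
        p=at_z(c,T,ct,z)[:,:2]; (x,y),(w,h),a=cv2.minAreaRect(p.astype(np.float32))
        a=np.radians(a if w>=h else a+90); a=(a+np.pi/2)%np.pi-np.pi/2
        out.append((round(x,1),round(y,1),round(max(w,h),1),round(min(w,h),1),round(a,3),ce[i].round()))
    return out
E
python3 - <<'E'
from h import *
for n in ['top','side']:
    z=np.load(f'{n}0.npz'); im,d=z['im'].astype(int),z['d']; c,T=T_cam(n); r,g,b=im[...,0],im[...,1],im[...,2]
    P=cloud(c,T,d); Z=P[...,2]
    yel=(r>170)&(g>170)&(b<110); red=(r>170)&(g<70)&(b<70)
    print(n,'yel',rect(c,T,yel,50)); print('red',rect(c,T,red,42))
    dark=(r<70)&(g<70)&(b<70); bed=(P[...,0]>450)&(P[...,0]<800)&(P[...,1]>-150)&(P[...,1]<250)
    if n=='top':
        car=((dark|((g>r+25)&(g>b)))&bed).astype(np.uint8)
        print('car',rect(c,T,cv2.morphologyEx(car,cv2.MORPH_CLOSE,np.ones((3,3))),18))
        light=((r>130)&(abs(r-b)<25)&bed); light=cv2.morphologyEx((light|car.astype(bool)|(yel&bed)).astype(np.uint8),cv2.MORPH_CLOSE,np.ones((7,7)))
        print('bed',rect(c,T,cv2.morphologyEx(light,cv2.MORPH_OPEN,np.ones((9,9))),8))
    print('Z bed',np.median(Z[bed]),'yel',np.median(Z[yel&bed]))
E
```

```text
top yel [(615.6, -654.9, 162.6, 74.3, np.float64(0.391), array([603., 200.])), (661.5, -24.6, 93.3, 61.9, np.float64(0.176), array([326., 176.]))]
red [(496.2, -362.3, 93.0, 61.5, np.float64(0.137), array([479., 248.]))]
car [(586.2, 60.4, 180.4, 99.7, np.float64(0.918), array([290., 214.])), (737.7, 61.9, 86.8, 41.3, np.float64(-1.325), array([289., 152.])), (722.9, -106.9, 97.4, 42.0, np.float64(0.959), array([369., 160.]))]
bed [(614.9, 60.8, 301.7, 295.0, np.float64(0.236), array([290., 203.])), (744.9, -117.8, 114.1, 68.2, np.float64(-0.006), array([368., 146.]))]
Z bed 7.192014378005069 yel 49.43818208998755
side yel []
red []
Z bed 10.729479298476349 yel 50.52941552140601
```

```bash
cat >> h.py <<'E'
def st():
    s=ctrl.sense(); q=s['ee_rot']; m=R.from_quat([q[1],q[2],q[3],q[0]]).as_matrix()
    print('t',round(s['time_s'],2),'pos',np.round(s['eef_pos'],1),'yaxis',round(np.arctan2(m[1,1],m[0,1]),3),'tilt',m[2,2].round(4),'F',np.round(s['force'],1),'g',round(s['grip_width'],3),round(s['grip_force'],1),'j6',round(s['joints'][5],2)); return s
E
python3 -c "
from h import *
st(); print(np.round(ctrl.calibration('wrist')['mount'],2))"
```

```text
t 0.75 pos [228.3 472.8 231.3] yaxis 1.121 tilt -1.0 F [ 0.2 -0.  -0.3] g 0.998 0.0 j6 -0.22
[[  -0.     -0.95   -0.31   79.01]
 [   1.      0.     -0.      0.26]
 [   0.     -0.31    0.95 -142.7 ]
 [   0.      0.      0.      1.  ]]
```

>>> send_rows(
  targets=[
    {"offset": [2.6, -3.0, 0], "spin": 0.05},
    {"offset": [5.2, -6.0, 0], "spin": 0.1},
    {"offset": [7.8, -9.0, 0], "spin": 0.15},
    {"offset": [10.4, -12.0, 0], "spin": 0.2},
    {"offset": [13.0, -15.0, 0], "spin": 0.25},
    {"offset": [15.6, -18.0, 0], "spin": 0.3},
    {"offset": [18.2, -21.0, 0], "spin": 0.35},
    {"offset": [20.8, -24.0, 0], "spin": 0.4},
  ],
  grip=1,
)

```text
time_s: 1.42
eef_pos: [437.2, 231.0, 231.5]
ee_rot: [0.0, 0.024, 1.0, 0.0]
force: [0.2, 1.1, 0.4]
grip_width: 1.002
grip_force: 0.0
```

>>> send_rows(
  targets=[
    {"offset": [2.6, -3.0, 0], "spin": 0.03},
    {"offset": [5.2, -6.0, 0], "spin": 0.06},
    {"offset": [7.8, -9.0, 0], "spin": 0.1},
    {"offset": [10.4, -12.0, 0], "spin": 0.14},
    {"offset": [13.0, -15.0, 0], "spin": 0.18},
    {"offset": [15.6, -18.0, 0], "spin": 0.2},
    {"offset": [18.2, -21.0, 0], "spin": 0.22},
    {"offset": [20.8, -24.0, 0], "spin": 0.226},
  ],
)

```text
time_s: 2.08
eef_pos: [645.2, -8.9, 231.3]
ee_rot: [0.0, -0.088, 0.996, 0.0]
force: [-0.6, 0.3, -0.2]
grip_width: 1.003
grip_force: 0.0
```

```bash
python3 - <<'E'
from h import *
s=st(); s=ctrl.sense(); im,d=ctrl.capture('wrist'); cv2.imwrite('pics/w1.png',im[:,:,::-1]); c,T=T_cam('wrist',s)
i=im.astype(int); r,g,b=i[...,0],i[...,1],i[...,2]
print(rect(c,T,(r>150)&(g>150)&(b<110),50,2000))
E
```

```text
t 2.08 pos [645.2  -8.9 231.3] yaxis 1.748 tilt -1.0 F [-0.6  0.3 -0.2] g 1.003 0.0 j6 -1.94
[(660.6, -22.5, 94.7, 60.9, np.float64(0.173), array([298., 227.]))]
```

>>> send_rows(
  targets=[
    {"offset": [0.8, -0.7, -3.5], "spin": 0},
    {"offset": [1.55, -1.4, -7.0], "spin": 0},
    {"offset": [1.55, -1.4, -11.0], "spin": 0},
    {"offset": [1.55, -1.4, -15.0], "spin": 0},
    {"offset": [1.55, -1.4, -18.0], "spin": 0},
    {"offset": [1.55, -1.4, -20.5], "spin": 0},
    {"offset": [1.55, -1.4, -21.7], "spin": 0},
    {"offset": [1.55, -1.4, -21.7], "spin": 0},
  ],
)

```text
time_s: 2.8
eef_pos: [658.4, -20.9, 11.6]
ee_rot: [-0.002, -0.088, 0.996, 0.001]
force: [-0.5, 0.3, 0.9]
grip_width: 0.997
grip_force: 0.0
```

>>> send_rows(
  targets=[
    {"offset": [0, 0, 0], "spin": 0},
    {"offset": [0, 0, 0], "spin": 0},
    {"offset": [0, 0, 0], "spin": 0},
    {"offset": [0, 0, 0], "spin": 0},
    {"offset": [0, 0, 0], "spin": 0},
    {"offset": [0, 0, 0], "spin": 0},
  ],
  grip=0.5,
  squeeze=30,
)

```text
time_s: 3.3
eef_pos: [661.0, -21.4, 16.6]
ee_rot: [0.002, -0.088, 0.996, -0.001]
force: [-0.5, 0.8, 6.5]
grip_width: 0.723
grip_force: 33.6
```

>>> send_rows(
  targets=[
    {"offset": [0, 0, 2], "spin": 0},
    {"offset": [0, 0, 5], "spin": 0},
    {"offset": [0, 0, 8.5], "spin": 0},
    {"offset": [0, -1, 12], "spin": 0},
    {"offset": [-1.5, -3.5, 15], "spin": 0},
    {"offset": [-3.5, -6, 17.5], "spin": 0},
    {"offset": [-6, -8.8, 19], "spin": 0},
    {"offset": [-8.5, -11.5, 19], "spin": 0},
  ],
)

```text
time_s: 3.97
eef_pos: [574.8, -137.6, 208.6]
ee_rot: [0.003, -0.088, 0.996, -0.002]
force: [1.2, -0.1, -2.0]
grip_width: 0.721
grip_force: 34.0
```

>>> send_rows(
  targets=[
    {"offset": [-2.5, -3, 0], "spin": 0},
    {"offset": [-5, -6, 0], "spin": -0.02},
    {"offset": [-7, -8.5, 0], "spin": -0.039},
    {"offset": [-8, -10, 0], "spin": -0.039},
    {"offset": [-8, -10, 0], "spin": -0.039},
    {"offset": [-8, -10, 0], "spin": -0.039},
  ],
)

```text
time_s: 4.47
eef_pos: [494.5, -236.6, 204.9]
ee_rot: [0.0, -0.068, 0.998, -0.0]
force: [-0.5, 0.2, -2.5]
grip_width: 0.722
grip_force: 34.0
```

```bash
python3 - <<'E'
from h import *
s=st(); im,d=ctrl.capture('wrist'); cv2.imwrite('pics/w2.png',im[:,:,::-1]); c,T=T_cam('wrist',s)
i=im.astype(int); r,g,b=i[...,0],i[...,1],i[...,2]
print(rect(c,T,(r>130)&(g<70)&(b<70),42,1000))
yz=s['eef_pos'][2]+50-16
print('yel',rect(c,T,(r>150)&(g>150)&(b<110),yz,2000))
E
```

```text
t 4.47 pos [ 494.5 -236.6  204.9] yaxis 1.706 tilt -1.0 F [-0.5  0.2 -2.5] g 0.722 34.0 j6 -2.37
[(495.2, -359.4, 94.4, 62.5, np.float64(0.141), array([172., 200.]))]
yel [(487.8, -237.3, 81.8, 62.6, np.float64(0.136), array([316., 327.]))]
```

View pics/w2.png

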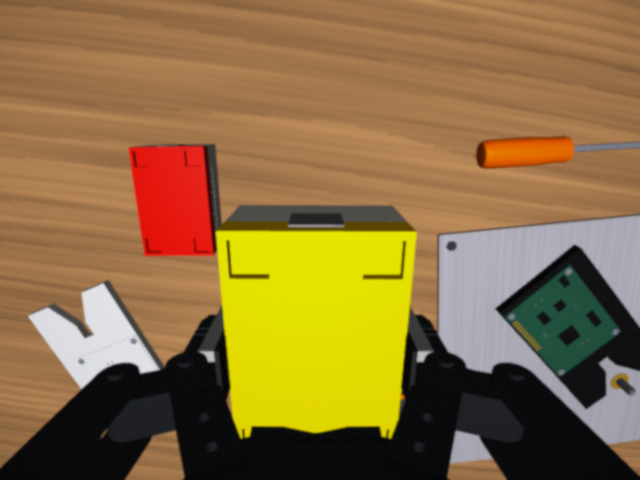

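>>> send_rows(
  targets=[
    {"offset": [0, -3, 0], "spin": 0},
    {"offset": [0.1, -6.5, 0], "spin": 0},
    {"offset": [0.1, -10, -1], "spin": 0.005},
    {"offset": [0.12, -12.2, -4], "spin": 0.005},
    {"offset": [0.12, -12.2, -8], "spin": 0.005},
    {"offset": [0.12, -12.2, -11.5], "spin": 0.005},
    {"offset": [0.12, -12.2, -14], "spin": 0.005},
    {"offset": [0.12, -12.2, -14], "spin": 0.005},
  ],
)

```text
time_s: 5.18
eef_pos: [494.8, -355.1, 58.8]
ee_rot: [-0.003, -0.072, 0.997, 0.004]
force: [0.4, 0.2, -3.1]
grip_width: 0.721
grip_force: 34.1
```

>>> send_rows(
  targets=[
    {"offset": [0, 0, 0], "spin": 0},
    {"offset": [0, 0, 0], "spin": 0},
    {"offset": [0, 0, 0], "spin": 0},
  ],
)

```text
time_s: 5.43
eef_pos: [497.2, -358.7, 66.8]
ee_rot: [0.001, -0.071, 0.997, -0.002]
force: [0.5, 0.9, -2.1]
grip_width: 0.718
grip_force: 34.1
```

```bash
python3 - <<'E'
from h import *
s=st(); im,d=ctrl.capture('wrist'); cv2.imwrite('pics/w3.png',im[:,:,::-1]);im,d=ctrl.capture('side'); cv2.imwrite('pics/s3.png',cv2.resize(im[300:400,290:410,::-1],None,fx=4,fy=4))
E
```

```text
t 5.43 pos [ 497.2 -358.7   66.8] yaxis 1.714 tilt -1.0 F [ 0.5  0.9 -2.1] g 0.718 34.1 j6 -2.53
```

View pics/w3.png

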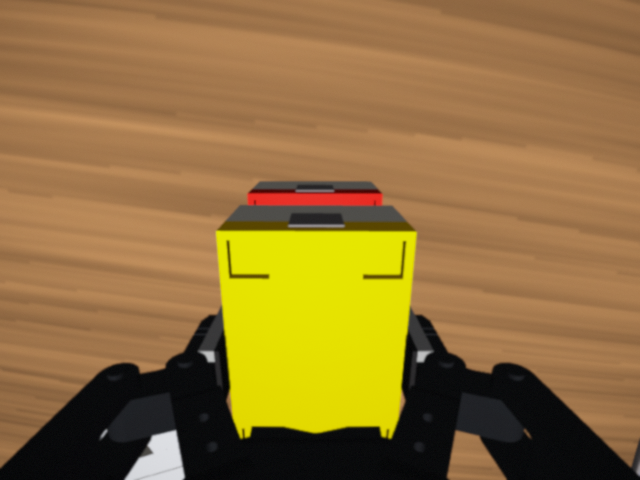

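The yellow box is centred over the red one: the red lid's front edge spans columns 249 to 382 at row 192, and the yellow lid's front edge spans 217 to 416 at row 231. Next I'll work out the numeric offset.

```bash
python3 - <<'E'
from h import *
s=st(); im=cv2.imread('pics/w3.png')[:,:,::-1]; c,T=T_cam('wrist',s)
i=im.astype(int); r,g,b=i[...,0],i[...,1],i[...,2]
red=(r>130)&(g<70)&(b<70); v,u=np.where(red); print(u.min(),u.max(),v.min(),v.max())
yz=s['eef_pos'][2]+50-16.6
a=at_z(c,T,[[249,192.5],[382,192.5]],42); y=at_z(c,T,[[217,230.5],[416,230.5]],yz)
for p in (a,y): print(p.round(1).tolist(), np.linalg.norm(p[1]-p[0]).round(1), 'mid',p.mean(0).round(1), 'ang',np.arctan2(*(p[1]-p[0])[[1,0]]).round(3)-1.571)
E
```

```text
t 5.53 pos [ 496.7 -358.6   66.1] yaxis 1.713 tilt -1.0 F [ 0.4  0.5 -2.4] g 0.719 34.1 j6 -2.53
248 381 192 205
[[452.5, -395.6, 42.0], [443.8, -335.5, 42.0]] 60.7 mid [ 448.2 -365.5   42. ] ang 0.14300000000000002
[[453.9, -395.3, 99.5], [445.1, -334.4, 99.5]] 61.5 mid [ 449.5 -364.9   99.5] ang 0.14300000000000002
```

>>> send_rows(
  targets=[
    {"offset": [-0.12, -0.06, -0.5], "spin": 0},
    {"offset": [-0.12, -0.06, -1.0], "spin": 0},
    {"offset": [-0.12, -0.06, -1.3], "spin": 0},
    {"offset": [-0.12, -0.06, -1.6], "spin": 0},
    {"offset": [-0.12, -0.06, -1.8], "spin": 0},
    {"offset": [-0.12, -0.06, -1.9], "spin": 0},
    {"offset": [-0.12, -0.06, -1.95], "spin": 0},
    {"offset": [-0.12, -0.06, -1.95], "spin": 0},
  ],
)

```text
time_s: 6.2
eef_pos: [494.8, -358.9, 46.5]
ee_rot: [0.0, -0.071, 0.997, -0.0]
force: [-6.0, 3.8, 13.8]
grip_width: 0.722
grip_force: 36.1
```

```bash
python3 -c "
from h import *
st()"
```

```text
t 6.2 pos [ 494.8 -358.9   46.5] yaxis 1.713 tilt -1.0 F [-6.   3.8 13.8] g 0.722 36.1 j6 -2.53
```

>>> send_rows(
  targets=[
    {"offset": [-0.05, 0.02, 0], "spin": 0},
    {"offset": [-0.05, 0.02, 0], "spin": 0},
    {"offset": [-0.05, 0.02, 0], "spin": 0},
    {"offset": [-0.05, 0.02, 0], "spin": 0},
    {"offset": [-0.05, 0.02, 0], "spin": 0},
    {"offset": [-0.05, 0.02, 0], "spin": 0},
  ],
  grip=1,
)

```text
time_s: 6.7
eef_pos: [494.3, -358.6, 44.6]
ee_rot: [-0.0, -0.071, 0.997, 0.0]
force: [-0.7, 0.3, 0.0]
grip_width: 1.001
grip_force: 0.0
```

>>> send_rows(
  targets=[
    {"offset": [0, 0, 1], "spin": 0},
    {"offset": [0, 0, 3], "spin": 0},
    {"offset": [0, 0, 6], "spin": 0},
    {"offset": [0, 0, 10], "spin": 0},
    {"offset": [0, 0, 14], "spin": 0},
    {"offset": [0, 0, 16], "spin": 0},
    {"offset": [0, 0, 16], "spin": 0},
    {"offset": [0, 0, 16], "spin": 0},
  ],
)

```text
time_s: 7.37
eef_pos: [494.5, -358.8, 206.2]
ee_rot: [0.001, -0.071, 0.997, -0.001]
force: [-0.3, -0.0, -0.5]
grip_width: 1.001
grip_force: 0.0
```

```bash
python3 - <<'E'
from h import *
s=st(); im,d=ctrl.capture('wrist'); c,T=T_cam('wrist',s); cv2.imwrite('pics/w4.png',im[:,:,::-1])
i=im.astype(int); r,g,b=i[...,0],i[...,1],i[...,2]; m=(r>150)&(g>150)&(b<110)
print('yel',rect(c,T,m,80,2000)); P=cloud(c,T,d)[m&(d>0)]
A=np.c_[P[:,:2]-P[:,:2].mean(0),np.ones(len(P))]; print('plane',np.linalg.lstsq(A,P[:,2],rcond=None)[0].round(3))
im,d=ctrl.capture('side'); cv2.imwrite('pics/s4.png',cv2.resize(im[290:410,270:430,::-1],None,fx=4,fy=4,interpolation=cv2.INTER_CUBIC))
E
```

```text
t 7.37 pos [ 494.5 -358.8  206.2] yaxis 1.713 tilt -1.0 F [-0.3 -0.  -0.5] g 1.001 0.0 j6 -2.53
yel [(494.6, -359.1, 95.7, 63.9, np.float64(0.144), array([315., 229.])), (598.9, -613.4, 123.3, 66.4, np.float64(0.399), array([ 25., 314.]))]
plane [-0.093  0.105 67.93 ]
```

View pics/s4.png

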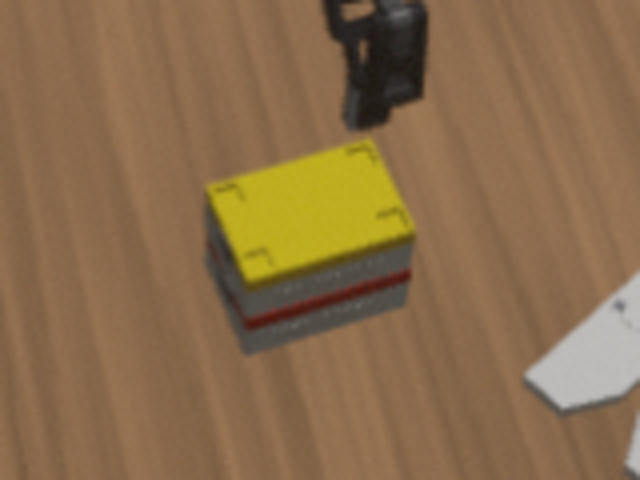

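```bash
python3 - <<'E'
from h import *
s=st(); im,d=ctrl.capture('wrist'); c,T=T_cam('wrist',s)
i=im.astype(int); r,g,b=i[...,0],i[...,1],i[...,2]; m=((r>150)&(g>150)&(b<110)).astype(np.uint8); m[:,:120]=0; m=cv2.erode(m,np.ones((9,9)))>0
P=cloud(c,T,d)[m&(d>0)]; A=np.c_[P[:,:2]-P[:,:2].mean(0),np.ones(len(P))]; print('plane',np.linalg.lstsq(A,P[:,2],rcond=None)[0].round(4),np.median(P[:,2]))
Pb=cloud(c,T,d); q=(abs(Pb[...,0]-420)<20)&(abs(Pb[...,1]+359)<30); print('bench',np.median(Pb[q][:,2]))
E
```

```text
t 7.47 pos [ 493.9 -358.2  203.7] yaxis 1.713 tilt -1.0 F [0.2 0.7 0.5] g 0.998 0.0 j6 -2.53
plane [5.70000e-03 4.00000e-04 7.96724e+01] 80.0156373548723
bench 0.5277914588687054
```

>>> send_rows(
  targets=[
    {"offset": [0, 1.4, 0], "spin": -0.1},
    {"offset": [0, 2.8, 0], "spin": -0.2},
    {"offset": [0, 4.2, 0], "spin": -0.3},
    {"offset": [0, 5.6, 0], "spin": -0.4},
    {"offset": [0, 7, 0], "spin": -0.5},
    {"offset": [0, 8.4, 0], "spin": -0.6},
    {"offset": [0, 9.8, 0], "spin": -0.7},
    {"offset": [0, 11.2, 0], "spin": -0.8},
  ],
  grip=0.3,
)

```text
time_s: 8.18
eef_pos: [493.8, -245.7, 203.5]
ee_rot: [-0.001, 0.325, 0.946, 0.0]
force: [-0.6, 0.6, 0.0]
grip_width: 0.299
grip_force: 0.0
```

>>> send_rows(
  targets=[
    {"offset": [0, 1.4, 0], "spin": -0.1},
    {"offset": [0, 2.8, 0], "spin": -0.2},
    {"offset": [0, 4.2, 0], "spin": -0.3},
    {"offset": [0, 5.6, 0], "spin": -0.4},
    {"offset": [0, 7, 0], "spin": -0.5},
    {"offset": [0, 8.4, 0], "spin": -0.6},
    {"offset": [0, 9.8, 0], "spin": -0.7},
    {"offset": [0, 11.2, 0], "spin": -0.8},
  ],
)

```text
time_s: 8.85
eef_pos: [493.8, -133.7, 203.6]
ee_rot: [-0.001, 0.668, 0.744, -0.0]
force: [0.0, -0.4, -0.4]
grip_width: 0.301
grip_force: 0.0
```

>>> send_rows(
  targets=[
    {"offset": [0.3, 1.4, 0], "spin": -0.1},
    {"offset": [0.6, 2.8, 0], "spin": -0.2},
    {"offset": [0.9, 4.2, 0], "spin": -0.3},
    {"offset": [1.2, 5.6, 0], "spin": -0.4},
    {"offset": [1.5, 7, 0], "spin": -0.5},
    {"offset": [1.8, 8.4, 0], "spin": -0.6},
    {"offset": [2.1, 9.8, 0], "spin": -0.7},
    {"offset": [2.2, 10.3, 0], "spin": -0.766},
  ],
)

```text
time_s: 9.52
eef_pos: [516.0, -30.0, 203.7]
ee_rot: [-0.001, 0.897, 0.441, -0.001]
force: [-0.6, -0.2, -0.3]
grip_width: 0.294
grip_force: 0.0
```

```bash
cat >> h.py <<'E'
def carrier(name,s=None,save=None,cen=None):
    im,d=ctrl.capture(name); c,T=T_cam(name,s)
    if save: cv2.imwrite(save,im[:,:,::-1])
    i=im.astype(int); r,g,b=i[...,0],i[...,1],i[...,2]
    P=at_z(c,T,np.stack(np.meshgrid(range(640),range(480)),-1).reshape(-1,2),18).reshape(480,640,3)
    bed=(P[...,0]>480)&(P[...,0]<712)&(P[...,1]>-150)&(P[...,1]<230)
    m=((((r<70)&(g<70)&(b<70))|((g>r+25)&(g>b)))&bed).astype(np.uint8)
    m=cv2.morphologyEx(m,cv2.MORPH_CLOSE,np.ones((3,3))); m=cv2.morphologyEx(m,cv2.MORPH_OPEN,np.ones((3,3)))
    return rect(c,T,m,18,300)
E
python3 - <<'E'
from h import *
s=st(); print(carrier('wrist',s,'pics/w5.png')); print(carrier('top'))
c,T=T_cam('wrist',s)
for q in ['pin','slot_mouth','carrier']:
    for r in ctrl.place_of('wrist',q)[:1]: print(q,r['conf'],np.round(r['uv']),at_z(c,T,r['uv'],{'pin':8,'slot_mouth':13,'carrier':8}[q]).round(1))
E
```

```text
t 9.52 pos [516.  -30.  203.7] yaxis -0.657 tilt -1.0 F [-0.6 -0.2 -0.3] g 0.294 0.0 j6 0.37
[(576.4, 51.3, 146.0, 97.6, np.float64(0.913), array([312.,  90.])), (698.3, -121.8, 56.2, 27.4, np.float64(-1.569), array([540., 172.])), (492.0, -132.6, 34.4, 24.0, np.float64(-1.565), array([360., 312.]))]
[(599.4, -2.5, 140.5, 82.7, np.float64(1.239), array([306., 212.])), (600.8, 126.0, 58.5, 43.0, np.float64(0.919), array([259., 207.]))]
slot_mouth 0.61 [600. 443.] [[ 618.2 -472.5   13. ]]
carrier 0.79 [621. 412.] [[ 659.2 -448.5    8. ]]
```

View pics/w5.png

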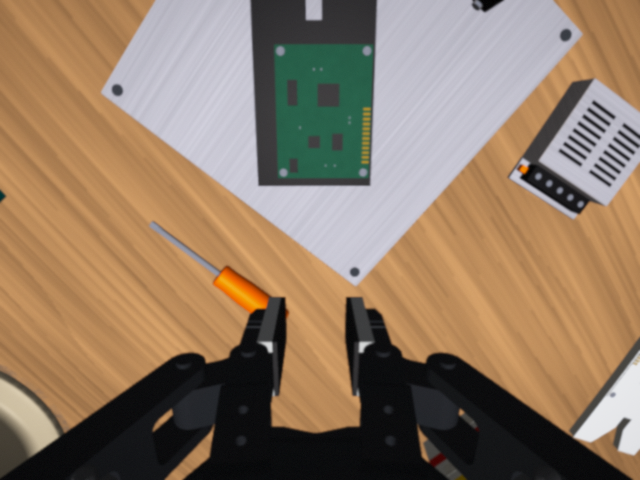

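The carrier's free end is at row 185, columns 259 to 371, squarely ahead of the fingers, so I'll go down behind it.

>>> send_rows(
  targets=[
    {"offset": [-0.15, 0.12, -4], "spin": 0},
    {"offset": [-0.15, 0.12, -8], "spin": 0},
    {"offset": [-0.15, 0.12, -12], "spin": 0},
    {"offset": [-0.15, 0.12, -15], "spin": 0},
    {"offset": [-0.15, 0.12, -17.5], "spin": 0},
    {"offset": [-0.15, 0.12, -18.8], "spin": 0},
    {"offset": [-0.15, 0.12, -19.3], "spin": 0},
    {"offset": [-0.15, 0.12, -19.3], "spin": 0},
  ],
)

```text
time_s: 10.43
eef_pos: [514.2, -30.7, 10.9]
ee_rot: [-0.001, 0.896, 0.443, -0.001]
force: [0.6, 0.0, 0.6]
grip_width: 0.301
grip_force: 0.0
```

>>> send_rows(
  targets=[
    {"offset": [0, 0, 0], "spin": 0},
    {"offset": [0.3, 0.4, 0], "spin": 0},
    {"offset": [0.6, 0.8, 0], "spin": 0},
    {"offset": [0.8, 1.05, 0], "spin": 0},
    {"offset": [1.0, 1.3, 0], "spin": 0},
    {"offset": [1.2, 1.55, 0], "spin": 0},
    {"offset": [1.4, 1.8, 0], "spin": 0},
    {"offset": [1.6, 2.05, 0], "spin": 0},
  ],
)

```text
time_s: 11.1
eef_pos: [530.9, -9.8, 11.9]
ee_rot: [0.0, 0.897, 0.443, -0.0]
force: [-1.1, -2.0, 2.3]
grip_width: 0.3
grip_force: 1.3
```

>>> send_rows(
  targets=[
    {"offset": [0.2, 0.25, 0], "spin": 0},
    {"offset": [0.45, 0.53, 0], "spin": 0},
    {"offset": [0.7, 0.83, 0], "spin": 0},
    {"offset": [0.9, 1.1, 0], "spin": 0},
    {"offset": [1.1, 1.33, 0], "spin": 0},
    {"offset": [1.3, 1.57, 0], "spin": 0},
    {"offset": [1.5, 1.8, 0], "spin": 0},
    {"offset": [1.7, 2.05, 0], "spin": 0},
  ],
)

```text
time_s: 11.77
eef_pos: [547.9, 10.8, 11.8]
ee_rot: [-0.0, 0.897, 0.443, -0.0]
force: [-1.6, -2.5, 1.4]
grip_width: 0.299
grip_force: 1.2
```

```bash
python3 - <<'E'
from h import *
s=st(); print(carrier('wrist',s,'pics/w6.png')); print(carrier('top',None,'pics/t6.png'))
E
```

```text
t 11.77 pos [547.9  10.8  11.8] yaxis -0.653 tilt -1.0 F [-1.6 -2.5  1.4] g 0.299 1.2 j6 0.46
[(559.0, -1.2, 278.3, 167.7, np.float64(1.386), array([332., 231.]))]
[(641.4, 130.2, 99.7, 75.3, np.float64(-0.652), array([256., 190.]))]
```

>>> send_rows(
  targets=[
    {"offset": [0.15, 0.18, 0], "spin": 0},
    {"offset": [0.3, 0.36, 0], "spin": 0},
    {"offset": [0.42, 0.52, 0], "spin": 0},
    {"offset": [0.54, 0.67, 0], "spin": 0},
    {"offset": [0.63, 0.8, 0], "spin": 0},
    {"offset": [0.72, 0.92, 0], "spin": 0},
    {"offset": [0.8, 1.02, 0], "spin": 0},
    {"offset": [0.8, 1.02, 0], "spin": 0},
  ],
)

```text
time_s: 12.53
eef_pos: [555.9, 21.0, 11.8]
ee_rot: [-0.0, 0.897, 0.443, 0.0]
force: [-0.7, -0.5, -0.4]
grip_width: 0.302
grip_force: 0.1
```

>>> send_rows(
  targets=[
    {"offset": [0.06, 0.08, 0], "spin": 0},
    {"offset": [0.12, 0.16, 0], "spin": 0},
    {"offset": [0.12, 0.16, 0], "spin": 0},
  ],
)

```text
time_s: 12.78
eef_pos: [556.1, 21.3, 11.7]
ee_rot: [0.0, 0.896, 0.443, -0.002]
force: [-6.7, -9.0, 3.4]
grip_width: 0.305
grip_force: 5.3
```

```bash
python3 - <<'E'
from h import *
s=st(); im,d=ctrl.capture('top'); cv2.imwrite('pics/t7.png',cv2.resize(im[120:270,210:370,::-1],None,fx=4,fy=4,interpolation=cv2.INTER_CUBIC))
print(ctrl.place_of('top','slot_mouth')[:2],ctrl.place_of('top','carrier')[:1],ctrl.place_of('top','pin')[:1])
E
```

```text
t 12.78 pos [556.1  21.3  11.7] yaxis -0.653 tilt -1.0 F [-6.7 -9.   3.4] g 0.305 5.3 j6 0.48
[{'uv': [242.7, 175.4], 'conf': 0.6}, {'uv': [525.5, 196.6], 'conf': 0.58}] [{'uv': [253.3, 189.4], 'conf': 0.84}] [{'uv': [258.0, 190.3], 'conf': 0.97}]
```

View pics/t7.png

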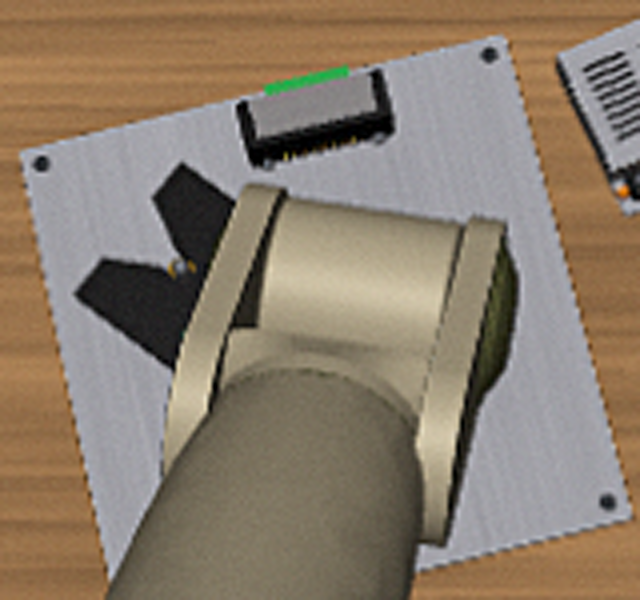

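>>> send_rows(
  targets=[
    {"offset": [-0.5, -0.6, 0], "spin": 0},
    {"offset": [-1, -1.2, 0], "spin": 0},
    {"offset": [-1, -1.2, 3], "spin": 0},
    {"offset": [-1, -1.2, 7], "spin": 0},
    {"offset": [0, 0, 11], "spin": 0},
    {"offset": [1.5, 1.8, 15], "spin": 0},
    {"offset": [3, 3.8, 18.5], "spin": 0},
    {"offset": [4.5, 5.8, 21.5], "spin": 0},
  ],
  grip=0,
)

```text
time_s: 13.65
eef_pos: [600.4, 78.3, 225.9]
ee_rot: [0.0, 0.897, 0.442, 0.001]
force: [0.0, -0.8, -0.6]
grip_width: -0.0
grip_force: 0.0
```

>>> send_rows(
  targets=[
    {"offset": [0, 0, 0], "spin": 0},
    {"offset": [0, 0, 0], "spin": 0},
    {"offset": [0, 0, 0], "spin": 0},
  ],
)

```text
time_s: 13.9
eef_pos: [599.6, 77.7, 222.2]
ee_rot: [-0.0, 0.897, 0.443, -0.001]
force: [-0.7, -0.3, -0.8]
grip_width: -0.002
grip_force: 0.0
```

```bash
python3 - <<'E'
from h import *
s=st(); print(carrier('wrist',s,'pics/w8.png')); c,T=T_cam('wrist',s)
for q,z in [('pin',8),('slot_mouth',13),('carrier',8),('stop_far',13),('stop_near_pin',13)]:
    for r in ctrl.place_of('wrist',q)[:1]: print(q,r['conf'],np.round(r['uv']),at_z(c,T,r['uv'],z).round(1))
E
```

```text
t 13.9 pos [599.6  77.7 222.2] yaxis -0.653 tilt -1.0 F [-0.7 -0.3 -0.8] g -0.002 0.0 j6 0.59
[(616.5, 101.9, 176.1, 97.1, np.float64(0.918), array([313., 176.])), (537.9, -69.4, 161.1, 115.9, np.float64(-1.57), array([345., 359.])), (698.5, -113.2, 46.2, 21.4, np.float64(1.358), array([501., 294.]))]
pin 0.94 [314. 126.] [[645.5 140.3   8. ]]
carrier 0.86 [315. 127.] [[645.9 138.9   8. ]]
stop_far 0.98 [450. 176.] [[721.5  25.6  13. ]]
stop_near_pin 0.64 [401. 126.] [[709.4  92.5  13. ]]
```

View pics/w8.png

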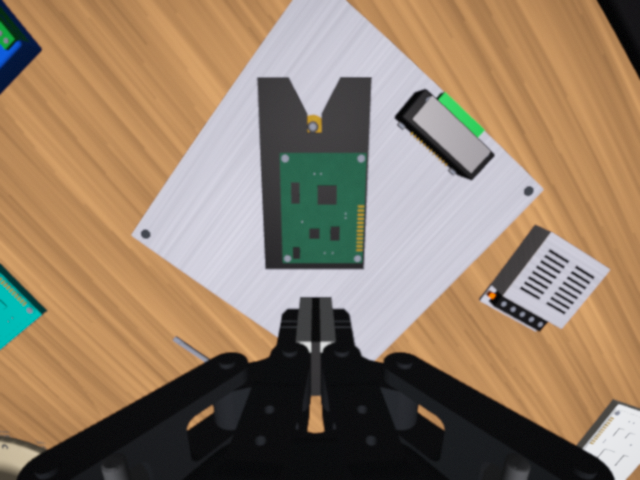

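The carrier is seated: its computed origin is (645.6,140.1) and the pin is at (645.5,140.3), with the pin at (314,125) in the picture at the slot's bottom. Next I go to the carrier's −y side for the swing.

>>> send_rows(
  targets=[
    {"offset": [-3, 1.0, -2], "spin": 0},
    {"offset": [-6, 2.0, -5], "spin": 0},
    {"offset": [-7.57, 2.33, -9], "spin": 0},
    {"offset": [-7.57, 2.33, -13], "spin": 0},
    {"offset": [-7.57, 2.33, -16.5], "spin": 0},
    {"offset": [-7.57, 2.33, -19], "spin": 0},
    {"offset": [-7.57, 2.33, -20.3], "spin": 0},
    {"offset": [-7.57, 2.33, -20.8], "spin": 0},
  ],
)

```text
time_s: 14.87
eef_pos: [523.1, 101.2, 12.8]
ee_rot: [-0.001, 0.897, 0.443, -0.002]
force: [0.1, -0.9, 1.0]
grip_width: -0.0
grip_force: 0.0
```

>>> send_rows(
  targets=[
    {"offset": [0, 0, 0], "spin": 0},
    {"offset": [0, 0, 0], "spin": 0},
    {"offset": [0, 0, 0], "spin": 0},
  ],
)

```text
time_s: 15.12
eef_pos: [525.3, 101.3, 16.4]
ee_rot: [0.001, 0.897, 0.443, 0.001]
force: [0.7, -0.1, 0.1]
grip_width: 0.004
grip_force: 0.0
```

```bash
python3 - <<'E'
from h import *
s=st(); p=np.array(s['eef_pos'][:2]); pin=np.array([645.6,140.2]); h0=-2.224
for k,dh in enumerate([0,.1,.2,.3,.4,.5,.6,.7,.78,.84,.889]):
    h=h0+dh; y=-64.5+(0.8 if dh>.85 else 0); v=pin+np.array([[np.cos(h),-np.sin(h)],[np.sin(h),np.cos(h)]])@[105-.01*k,y]
    print(dh,((v-p)/10).round(2))
E
```

```text
t 15.12 pos [525.3 101.3  16.4] yaxis -0.653 tilt -1.0 F [ 0.7 -0.1  0.1] g 0.004 0.0 j6 0.62
0 [ 0.53 -0.53]
0.1 [ 1.03 -1.65]
0.2 [ 1.64 -2.72]
0.3 [ 2.35 -3.73]
0.4 [ 3.16 -4.66]
0.5 [ 4.06 -5.5 ]
0.6 [ 5.03 -6.25]
0.7 [ 6.08 -6.89]
0.78 [ 6.96 -7.33]
0.84 [ 7.64 -7.62]
0.889 [ 8.29 -7.8 ]
```

>>> send_rows(
  targets=[
    {"offset": [0, 0, -0.3], "spin": 0},
    {"offset": [0.3, -0.3, -0.3], "spin": 0},
    {"offset": [0.53, -0.53, -0.3], "spin": 0},
    {"offset": [0.77, -1.1, -0.3], "spin": 0.05},
    {"offset": [1.03, -1.65, -0.3], "spin": 0.1},
    {"offset": [1.33, -2.2, -0.3], "spin": 0.15},
    {"offset": [1.64, -2.72, -0.3], "spin": 0.2},
    {"offset": [2.0, -3.24, -0.3], "spin": 0.25},
  ],
)

```text
time_s: 15.78
eef_pos: [544.7, 68.5, 12.4]
ee_rot: [-0.0, 0.834, 0.552, -0.0]
force: [-2.0, 0.4, 0.8]
grip_width: -0.0
grip_force: 0.7
```

>>> send_rows(
  targets=[
    {"offset": [0.35, -0.49, 0], "spin": 0.05},
    {"offset": [0.75, -0.97, 0], "spin": 0.1},
    {"offset": [1.16, -1.42, 0], "spin": 0.15},
    {"offset": [1.6, -1.85, 0], "spin": 0.2},
    {"offset": [2.06, -2.26, 0], "spin": 0.25},
    {"offset": [2.54, -2.64, 0], "spin": 0.3},
    {"offset": [3.03, -3.01, 0], "spin": 0.35},
    {"offset": [3.03, -3.01, 0], "spin": 0.35},
  ],
)

```text
time_s: 16.45
eef_pos: [575.7, 37.9, 12.4]
ee_rot: [0.0, 0.725, 0.688, 0.0]
force: [0.3, 0.4, 0.5]
grip_width: -0.002
grip_force: 0.0
```

```bash
python3 -c "
from h import *
st()"
```

```text
t 16.45 pos [575.7  37.9  12.4] yaxis -0.052 tilt -1.0 F [0.3 0.4 0.5] g -0.002 0.0 j6 -0.08
```

>>> send_rows(
  targets=[
    {"offset": [0.5, -0.33, 0], "spin": 0.05},
    {"offset": [1.03, -0.64, 0], "spin": 0.1},
    {"offset": [1.48, -0.87, 0], "spin": 0.14},
    {"offset": [1.91, -1.08, 0], "spin": 0.18},
    {"offset": [2.25, -1.23, 0], "spin": 0.21},
    {"offset": [2.6, -1.37, 0], "spin": 0.24},
    {"offset": [2.85, -1.45, 0], "spin": 0.265},
    {"offset": [2.85, -1.45, 0], "spin": 0.289},
  ],
)

```text
time_s: 17.12
eef_pos: [603.5, 24.1, 12.2]
ee_rot: [0.0, 0.619, 0.785, -0.0]
force: [-0.1, -1.0, -0.3]
grip_width: -0.001
grip_force: 0.2
```

```bash
python3 -c "
from h import *
s=st(); print(carrier('wrist',s,'pics/w9.png'))"
```

```text
t 17.12 pos [603.5  24.1  12.2] yaxis 0.236 tilt -1.0 F [-0.1 -1.  -0.3] g -0.001 0.2 j6 -0.39
[(587.1, 33.1, 277.0, 215.5, np.float64(0.253), array([417., 263.]))]
```

>>> send_rows(
  targets=[
    {"offset": [0.1, 0.02, 0], "spin": 0},
    {"offset": [0.2, 0.05, 0], "spin": 0},
    {"offset": [0.3, 0.07, 0], "spin": 0},
    {"offset": [0.4, 0.09, 0], "spin": 0},
    {"offset": [0.45, 0.1, 0], "spin": 0},
    {"offset": [0.45, 0.1, 0], "spin": 0},
  ],
)

```text
time_s: 17.67
eef_pos: [607.9, 25.4, 12.2]
ee_rot: [0.0, 0.619, 0.785, 0.0]
force: [-0.6, -0.4, 0.4]
grip_width: 0.003
grip_force: 0.4
```

>>> send_rows(
  targets=[
    {"offset": [0.1, 0.02, 0], "spin": 0},
    {"offset": [0.15, 0.03, 0], "spin": 0},
    {"offset": [0.15, 0.03, 0], "spin": 0},
  ],
)

```text
time_s: 17.92
eef_pos: [609.5, 25.7, 12.2]
ee_rot: [0.0, 0.619, 0.785, 0.0]
force: [-0.8, -0.7, -0.9]
grip_width: 0.002
grip_force: 0.4
```

>>> send_rows(
  targets=[
    {"offset": [0.1, 0.02, 0], "spin": 0},
    {"offset": [0.2, 0.05, 0], "spin": 0},
    {"offset": [0.25, 0.06, 0], "spin": 0},
    {"offset": [0.25, 0.06, 0], "spin": 0},
  ],
)

```text
time_s: 18.25
eef_pos: [612.0, 26.3, 12.2]
ee_rot: [0.0, 0.619, 0.785, 0.0]
force: [-0.3, -0.8, -0.2]
grip_width: -0.003
grip_force: 0.3
```

>>> send_rows(
  targets=[
    {"offset": [0.1, 0.02, 0], "spin": 0},
    {"offset": [0.2, 0.05, 0], "spin": 0},
    {"offset": [0.2, 0.05, 0], "spin": 0},
  ],
)

```text
time_s: 18.5
eef_pos: [613.5, 26.6, 12.2]
ee_rot: [-0.0, 0.619, 0.785, -0.0]
force: [-2.6, -2.5, 1.7]
grip_width: -0.006
grip_force: 2.0
```

>>> send_rows(
  targets=[
    {"offset": [0.1, 0.02, 0], "spin": 0},
    {"offset": [0.15, 0.03, 0], "spin": 0},
    {"offset": [0.15, 0.03, 0], "spin": 0},
  ],
)

```text
time_s: 18.75
eef_pos: [613.8, 26.6, 12.1]
ee_rot: [-0.002, 0.619, 0.786, -0.002]
force: [-10.8, -6.1, 6.8]
grip_width: -0.003
grip_force: 5.7
```

>>> send_rows(
  targets=[
    {"offset": [-0.5, -0.12, 0], "spin": 0},
    {"offset": [-1.5, -0.36, 0], "spin": 0},
    {"offset": [-2, -0.5, 2], "spin": 0},
    {"offset": [-2, -0.5, 6], "spin": 0},
    {"offset": [-2, -0.5, 10], "spin": 0},
    {"offset": [-2, 1, 14], "spin": 0},
    {"offset": [-2, 3, 17], "spin": 0},
    {"offset": [-2, 5, 20], "spin": 0},
  ],
)

```text
time_s: 19.42
eef_pos: [595.5, 77.8, 214.8]
ee_rot: [0.001, 0.619, 0.785, 0.001]
force: [0.9, 1.1, 0.5]
grip_width: -0.002
grip_force: 0.0
```

>>> send_rows(
  targets=[
    {"offset": [0, 1, 1], "spin": -0.12},
    {"offset": [0, 1, 2], "spin": -0.24},
    {"offset": [0, 1, 2], "spin": -0.24},
    {"offset": [0, 1, 2], "spin": -0.24},
    {"offset": [0, 1, 2], "spin": -0.24},
  ],
)

```text
time_s: 19.83
eef_pos: [595.1, 86.8, 231.2]
ee_rot: [-0.0, 0.707, 0.707, -0.0]
force: [0.2, 0.4, -0.5]
grip_width: 0.003
grip_force: 0.0
```

```bash
python3 - <<'E'
from h import *
s=st(); print(carrier('wrist',s,'pics/w10.png')); print(carrier('top',None,'pics/t10.png')); c,T=T_cam('wrist',s)
for q,z in [('pin',8),('carrier',8),('slot_mouth',13),('stop_far',13),('stop_near_pin',13)]:
    for r in ctrl.place_of('wrist',q)[:1]: print(q,r['conf'],np.round(r['uv']),at_z(c,T,r['uv'],z).round(1))
E
```

```text
t 19.83 pos [595.1  86.8 231.2] yaxis -0.001 tilt -1.0 F [ 0.2  0.4 -0.5] g 0.003 0.0 j6 -0.05
[(656.2, 94.1, 177.2, 97.0, np.float64(-1.345), array([376., 197.])), (596.0, -80.3, 232.0, 138.7, np.float64(-0.001), array([316., 365.]))]
[(644.8, 39.3, 133.2, 86.9, np.float64(0.013), array([296., 182.]))]
pin 0.84 [367. 152.] [[645.5 139.9   8. ]]
carrier 0.73 [367. 152.] [[645.1 140.1   8. ]]
stop_far 0.92 [437. 263.] [[723.8  27.   13. ]]
stop_near_pin 0.8 [432. 200.] [[711.4  94.1  13. ]]
```

View pics/w10.png

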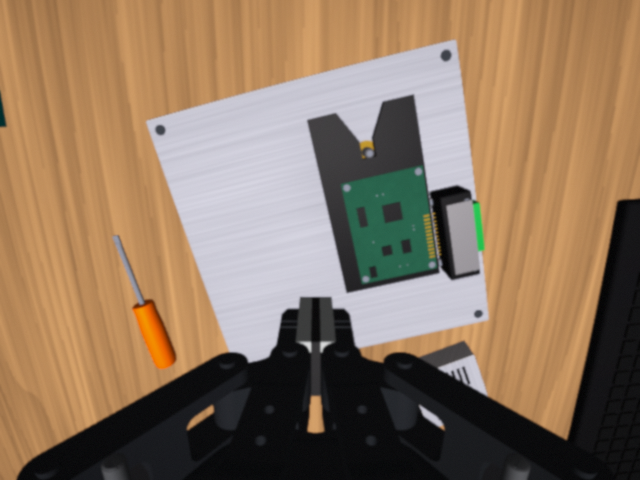

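```bash
python3 - <<'E'
from h import *
s=st(); c,T=T_cam('wrist',s); p=at_z(c,T,[[148,121],[456,41],[488,320]],8)
for a,b in ((0,1),(1,2)):
    v=p[b]-p[a]; print(np.arctan2(v[1],v[0]).round(3),np.linalg.norm(v).round(1))
im,d=ctrl.capture('top'); i=im.astype(int); r,g,b=i[...,0],i[...,1],i[...,2]; c,T=T_cam('top')
print(rect(c,T,(r>170)&(g>170)&(b<110),80))
E
```

```text
t 20.18 pos [595.3  86.9 231.9] yaxis -0.004 tilt -1.0 F [0.4 0.2 0.2] g -0.002 0.0 j6 -0.05
0.233 296.3
-1.336 293.1
[(607.5, -639.8, 158.8, 71.8, np.float64(0.404), array([603., 200.])), (495.0, -361.7, 93.9, 62.8, np.float64(0.129), array([483., 246.]))]
```

```bash
python3 -c "
from rig import ctrl
print(ctrl.finish_job())"
```

```text
the job is handed in; nothing more can be done
None
```

I handed the job in at about 20 s of robot time; the hand-in returned no verdict. At my last measurement the yellow box sat level in the red lid's recesses, and the carrier was on the pin to about 1 mm and within about 0.01 rad of the stop line, pressed against the stops.

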